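# Open the sprung filler cap of the air-line oiler

## Robot

A 6-joint arm with a two-finger parallel gripper is mounted at the origin on the work surface; the furniture and walls round the work are solid. World frame = base frame: x ahead of the robot, y to its left, z up, the work surface at z = 0. Lengths are in m, angles in degrees, forces in N, time in s.
With the tool pointing down it reaches from about 0.4 to 0.825 m from the base axis. Payload 7 kg.
Tool frame: the origin (TCP) lies midway between the tips of the shut fingers; the grasp point (between the pads) lies 19 mm behind it; z points along the fingers, y is the direction in which the jaws open and shut (so a half turn about z gives the same grasp; the last joint's range is limited). The gripper opens to 88 mm and grips with 3 to 60 N. Pads are 19 mm wide; open, the fingers measure 130 mm over their backs; the gripper's body (78 mm by 193 mm) begins 47 mm behind the grasp point.
Start: joints at [83.256, 20.546, 0.682, 0, -70.136, -16.507], TCP at [0.266, 0.62, 0.227] pointing down, gripper open.
Joint ranges: [-176.03, 176.03], [-82.01, 121.73], [-58.28, 71.71], [-173.87, 95.51], [-174.79, -0.11], [-173.66, 173.66]. Speed limits (degrees/s): [136.94, 136.94, 172.46, 180, 180, 180].

## Interface

Orientations are given as [roll, pitch, yaw] about the fixed x, y, z axes, in that order (R = Rz(yaw) Ry(pitch) Rx(roll)).
In Python, from plant import sensors, cams, job gives the robot as it stands.
- The arm moves only by the tool move_arm, never from a script. Its argument "commands" is a list of rows, each a list of 7 numbers: the finger opening in cm, from 0 to 8.76, then the shift along the tool's x, y, z in cm, then the turn, a rotation vector about the tool's x, y, z in rad. In form: [[hand, x, y, z, wx, wy, wz], ...]. A call has exactly 8 rows; each row is the pose to reach, as a shift and turn from the pose commanded when the call began, along the tool's axes at that moment; what a row does not reach only later rows make up. A row lasts 1/8 s, in which the tool goes at most 62.5 mm and 10.7 degrees, less where a joint would pass 70% of its speed; a pose out of reach is approached as far as the arm can. A call with a gripper value outside its range is refused whole. The fingers move at their own pace and stop on an object; the grip force is fixed at half the most. Time passes only in rows, so rows that repeat a pose let the fingers close, or fill a call up. It gives the time, the measured TCP pose, the force and the opening at its end, in the units of the state.
- sensors.get_obs(): the state, without advancing time (a new reading comes with each control period).
- cams.snapshot(name): name is "scene" or "top"; returns a dict with "frame" (384x512x3 uint8, red, green, blue), "camera_matrix" (3x3 intrinsics, pixels), "R" (3x3) and "t" (3): a world point X has camera coordinates R X + t. Camera axes: x right, y down, z forward; pixel columns grow to the right and rows downward; lengths in m; the calibration is good to about 2 mm. A picture is of the moment at which its call begins. There is no depth.
- job.close_job(): hands the job in, once; it reports no verdict.
The state is a dict: "clock": time; "joint_pos": joint angles; "qvel": joint speeds; "tau": joint torques, N m; "tool_pos": TCP position; "orientation": TCP orientation; "force": force on the tool from outside, world axes, zero at the start; "moment": the same for the moment, N m; "opening": finger opening in m.
Only numpy, scipy, OpenCV 4.12 (cv2) and the standard library are available. Lean on these libraries where they do the work, as an engineer would, in place of code of your own. Each camera call takes 0.05 s, during which the arm holds its last target.

## Task

The air-line oiler on the bench is due for a refill: push its sprung filler cap down clear of the catch, twist it anticlockwise to the stop, lift it out and set it down in the black bowl. Do not force the cap or its catch, do not drop it or let it fly off, and leave the other things on the bench where they are.

Things in the scene. Friction and masses are not known exactly. Their poses are not given: they have to be found in the camera images.
- neck_rim (a point): Centre of the rim of the oiler's upright aluminium filler neck (64 mm diameter), 72 mm above the bench. The oiler is a grey cast box screwed to the bench, 130 x 96 x 40 mm high (foot tabs to 168 mm along x), with the neck in the middle of its top. x runs along the box's long side, z up. With the cap locked, its grip bar lies along this x within about 5 degrees.
- neck_catch (a point): Point on the neck's axis, 10 mm below the rim, level with the tops of the locked lugs. The unseen catch lets go once the cap is down by 2.5 to 8 mm (differs each time); hard bottom 2 mm lower. Kept down, the cap turns anticlockwise (from above) to a hard stop 48 to 80 degrees from locked (differs each time); past 46 degrees it need not be kept down.
- cap_grip (a point): Middle of the black grip bar of the cap, locked in the neck at the start, 29 mm above the neck rim. Bar: 48 mm long (x), 16 mm thick (y; grasp across it), 24 mm high, standing on a black flange (64 mm diameter, 6 mm thick) whose top is 12 mm below this point. Cap: 56 mm high, about 0.09 kg, same when turned half round; z points up out of the neck.
- cap_foot (a point): Centre of the foot of the cap's steel stem (26 mm diameter), 44 mm below cap_grip. Two lugs 8 mm wide, 5 mm thick reach out along the cap's +x and -x to 20 mm from its axis, flush with the foot. At the stop the lugs are in line with the way out (0.1 rad of slack): lift straight up, 20 mm frees the cap. Elsewhere they hold it.
- plunger (a joint): Sprung plunger under the cap: m pushed down from the locked height (0 locked; about -0.005 with no cap on it). It lifts the cap with 5 N when locked plus 1 N per mm down, so 7.5 to 13 N frees the catch and 9.5 to 15 N reaches the hard bottom. Over 60 N (all contacts summed) between cap and oiler is too much: press to 16 to 20 N, turn only until a rise of 0.1 to 0.2 N m is felt.
- bowl_floor (a point): Centre of the inner floor of the black plastic bowl (176 mm across the rim, 60 mm high, floor 4 mm thick and about 140 mm across); 4 mm above the bench. It stays put.
- oil_can: Bystander: white bottle with a pointed spout, 48 mm diameter, 132 mm high, standing; origin at the centre of its foot.
- wood_block: Bystander: brown wooden offcut block on the bench, 60 x 40 x 40 mm; origin at the middle of its underside.
- pin_tin: Bystander: low round grey tin, 71 mm diameter, 30 mm high; origin at the centre of its underside.
There are look-alikes about, which are no part of the job. Of the things that look like the part that bears bowl_floor, the larger one is meant.

How it is judged:
By the outcome, as a careful person would: the job done as asked, in the order asked, and still so for the second after the job is handed in, with the robot touching nothing.
It also fails if it takes over 72 s, if anything falls off the work surface, if the arm or the gripper's body presses on something with over 40 N, if the wrist force passes 120 N, or if a joint passes its speed limit or range.

## Working session

There is one attempt and no reset: what is moved stays moved. The work goes in short steps, Python scripts to look and compute and a tool call to move; the robot and the scene stay as the last step left them, time stands still between calls to the robot, and variables do not carry over. Pictures are saved under pics/ and viewed, and the job is handed in when it is done.

Besides the shell and the picture viewer there is one more tool, called after "Call:" as a command line: name --pt "numbers of a row" for each row, then --argument value for the rest. move_arm: Moves the arm, as the interface text tells. Its arguments: {"type":"object","properties":{"commands":{"type":"array"}},"required":["commands"]}

```bash
mkdir -p pics; ls; cat > h.py <<'E'
import numpy as np,cv2
from plant import sensors,cams,job
def snap(n,f):
    s=cams.snapshot(n); cv2.imwrite(f'pics/{f}.png',cv2.cvtColor(s['frame'],cv2.COLOR_RGB2BGR)); 
    np.savez(f'pics/{f}.npz',K=s['camera_matrix'],R=s['R'],t=s['t']); return s
def ray(f,u,v,z):
    c=np.load(f'pics/{f}.npz'); C=-c['R'].T@c['t']; d=c['R'].T@np.linalg.inv(c['K'])@[u,v,1]
    return C+d*(z-C[2])/d[2]
def proj(f,X):
    c=np.load(f'pics/{f}.npz'); p=c['K']@(c['R']@np.array(X)+c['t']); return p[:2]/p[2]
def crop(f,u0,v0,u1,v1,k,o):
    im=cv2.imread(f'pics/{f}.png')[v0:v1,u0:u1]; cv2.imwrite(f'pics/{o}.png',cv2.resize(im,None,fx=k,fy=k,interpolation=cv2.INTER_CUBIC))
E
python3 - <<'E'
from h import *
snap('scene','s0');snap('top','t0');print(sensors.get_obs())
for f in('s0','t0'):
    c=np.load(f'pics/{f}.npz');print(-c['R'].T@c['t'],c['K'],c['R'])
E
```

```text
pics
{'clock': 0.1, 'joint_pos': array([ 8.32552130e+01,  2.05864807e+01,  6.39384969e-01, -1.84410673e-02,
       -7.01376088e+01, -1.65066480e+01]), 'qvel': array([-0.07007417, -0.23696004,  0.04664496, -0.02097414,  0.01899445,
        0.04809924]), 'tau': array([-1.14651382e-03, -5.84164560e+01,  2.93751097e+01,  7.01535836e+00,
        1.02176482e-02, -4.87190653e-05]), 'tool_pos': array([0.26631696, 0.61975392, 0.22572653]), 'orientation': array([ 1.79913860e+02, -7.44673213e-03, -2.32577078e+01]), 'force': array([-0.35030444,  0.17882866,  0.09674195]), 'moment': array([-0.00618536, -0.00897998, -0.02855233]), 'opening': 0.08755418929771276}
[ 0.02866938 -0.78475896  1.00182982] [[490.83711649   0.         269.81460475]
 [  0.         490.83711649 190.08479437]
 [  0.           0.           1.        ]] [[ 0.80600432 -0.59172745 -0.01468531]
 [-0.40852296 -0.53816159 -0.73721849]
 [ 0.42832935  0.60020057 -0.67549481]]
[0.55017163 0.02465529 1.1163455 ] [[388.10657527   0.         258.46204186]
 [  0.         388.10657527 190.39801161]
 [  0.           0.           1.        ]] [[ 0.00636269 -0.99997547 -0.00292887]
 [-0.99903544 -0.0062294  -0.04346705]
 [ 0.04344773  0.00320261 -0.99905057]]
```

View pics/s0.png

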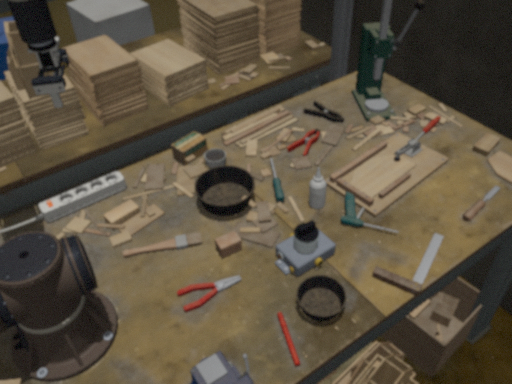

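View pics/t0.png

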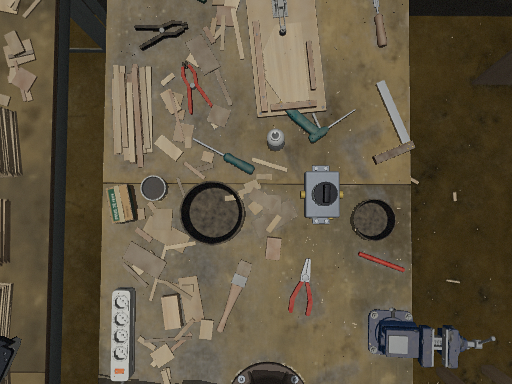

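```bash
python3 - <<'E'
from h import *
crop('t0',285,155,365,235,8,'t0c');crop('s0',265,205,345,285,8,'s0c');crop('t0',165,165,265,265,6,'t0b')
E
```

```text
(no output)
```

View pics/t0c.png

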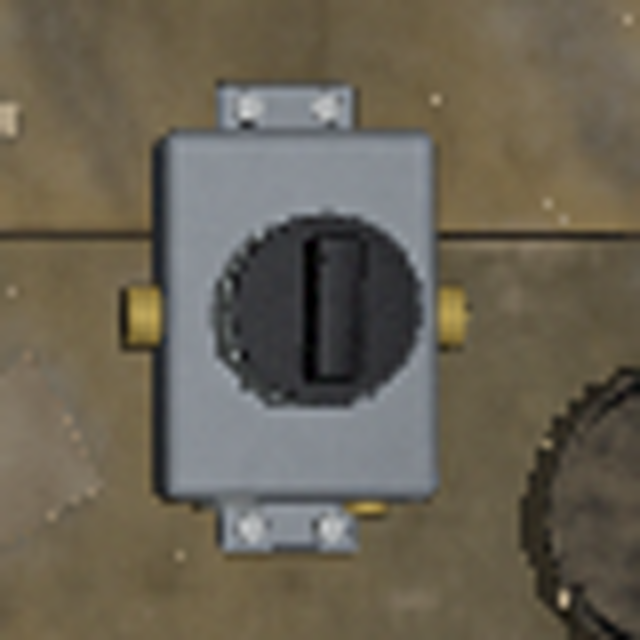

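View pics/s0c.png

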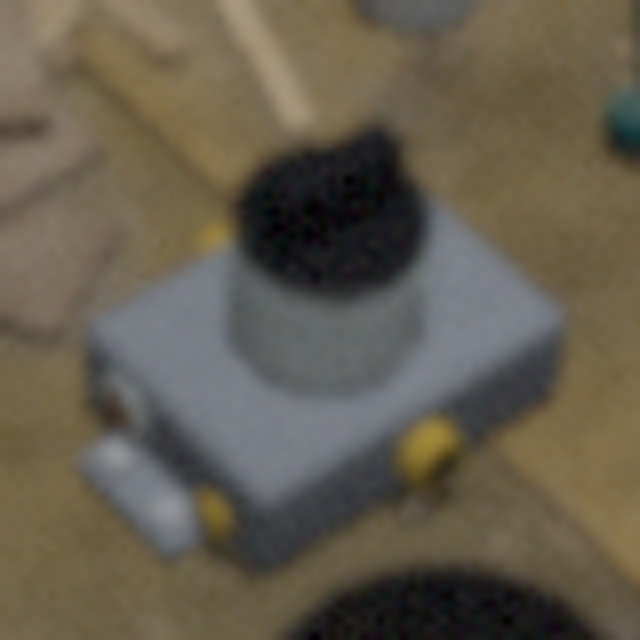

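View pics/t0b.png

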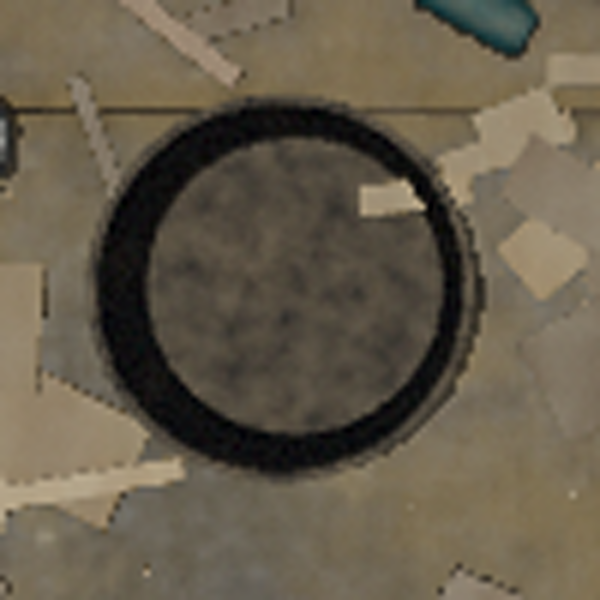

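```bash
python3 - <<'E'
from h import *
p=lambda u,v,k,u0,v0:((u+.5)/k-.5+u0,(v+.5)/k-.5+v0)
def r(f,u,v,k,u0,v0,z): return ray(f,*p(u,v,k,u0,v0),z).round(4)
T=lambda u,v,z:r('t0',u,v,8,285,155,z)
print('box',[T(*c,.04) for c in((164,132),(437,132),(437,497),(164,497))],T(300.5,314.5,.04))
print('bar ends',T(342,237,.113),T(342,382,.113),'sides',T(318,310,.113),T(365,310,.113))
print('flange',T(321,310,.089),T(420,310,.089))
print('bowl',r('t0',295,285,6,165,165,.004),r('t0',148,285,6,165,165,.004),r('t0',443,285,6,165,165,.004))
print('rim',[r('t0',*c,6,165,165,.06) for c in((95,285),(470,285),(290,98),(290,472))])
S=lambda u,v,z:r('s0',u,v,8,265,205,z)
print('scene flange edges',S(238,210,.086),S(427,222,.086),'boxcorners',S(90,330,.04),S(265,505,.04),S(565,318,.04))
g=np.array([T(342,310,.113)[0],T(342,310,.113)[1],.072])
a=proj('s0',g);print('rim proj in scene crop',(a-[265,205])*8)
E
```

```text
box [array([ 0.6516, -0.1011,  0.04  ]), array([ 0.6522, -0.196 ,  0.04  ]), array([ 0.5256, -0.1957,  0.04  ]), array([ 0.525 , -0.1013,  0.04  ])] [ 0.5884 -0.1485  0.04  ]
bar ends [ 0.611  -0.1502  0.113 ] [ 0.5641 -0.1502  0.113 ] sides [ 0.5873 -0.1424  0.113 ] [ 0.5874 -0.1576  0.113 ]
flange [ 0.5882 -0.1474  0.089 ] [ 0.5884 -0.1802  0.089 ]
bowl [0.5356 0.1558 0.004 ] [0.5352 0.226  0.004 ] [0.5361 0.0852 0.004 ]
rim [array([0.5358, 0.2399, 0.06  ]), array([0.5369, 0.0699, 0.06  ]), array([0.6212, 0.1525, 0.06  ]), array([0.452 , 0.1505, 0.06  ])]
scene flange edges [ 0.5685 -0.1315  0.086 ] [ 0.6128 -0.1713  0.086 ] boxcorners [ 0.5249 -0.1111  0.04  ] [ 0.5254 -0.2006  0.04  ] [ 0.6504 -0.1993  0.04  ]
rim proj in scene crop [316.93606114 244.75477549]
```

```bash
python3 - <<'E'
from h import *
im=cv2.imread('pics/t0.png')[178:212,308:342]
im=np.clip(im.astype(float)*2.5,0,255).astype(np.uint8)
cv2.imwrite('pics/bar.png',cv2.resize(im,None,fx=17,fy=17,interpolation=cv2.INTER_CUBIC))
yaw=np.radians(-23.26); d=np.array([.588,-.149])-[.266,.62]
print('tool shift',d@[np.cos(yaw),np.sin(yaw)],d@[np.sin(yaw),-np.cos(yaw)])
E
```

```text
tool shift 0.5995099179650281 0.5793382934534582
```

View pics/bar.png

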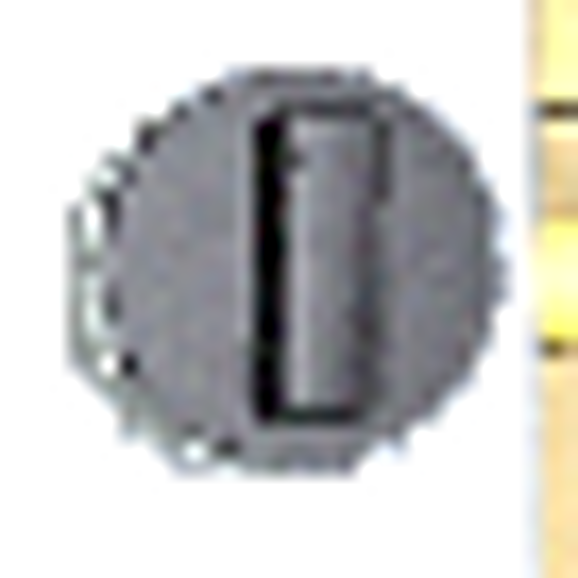

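Call:
move_arm --pt "8.7 3.75 3.62 0 0 0 0.172" --pt "8.7 7.5 7.24 0 0 0 0.345" --pt "8.7 11.24 10.86 0 0 0 0.518" --pt "8.7 15 14.5 0 0 0 0.69" --pt "8.7 18.7 18.1 0 0 0 0.863" --pt "8.7 22.5 21.7 0 0 0 1.035" --pt "8.7 26.2 25.3 0 0 0 1.208" --pt "8.7 30 29 0 0 0 1.381"

```text
clock: 1.1
tool_pos: [0.4278, 0.2336, 0.2265]
orientation: [180.0, 0.0, -102.7]
force: [1.1, -0.1, 0.6]
opening: 0.0869
```

Call:
move_arm --pt "8.7 4.9 -3.4 0 0 0 0.173" --pt "8.7 9.8 -6.9 0 0 0 0.346" --pt "8.7 14.7 -10.3 0.5 0 0 0.519" --pt "8.7 19.6 -13.8 1 0 0 0.692" --pt "8.7 24.5 -17.2 2 0 0 0.865" --pt "8.7 29.4 -20.7 3 0 0 1.038" --pt "8.7 34.07 -23.95 4 0 0 1.21" --pt "8.7 34.07 -23.95 4.7 0 0 1.381"

```text
clock: 2.1
tool_pos: [0.5887, -0.1524, 0.1777]
orientation: [-180.0, -0.1, 177.9]
force: [-1.1, 1.2, 0.6]
opening: 0.0869
```

```bash
python3 - <<'E'
from h import *
snap('scene','s1');snap('top','t1');o=sensors.get_obs();print({k:np.round(o[k],4) for k in('clock','joint_pos','tool_pos','orientation','force','moment')})
crop('s1',235,145,345,255,6,'s1c')
E
```

```text
{'clock': np.float64(2.2), 'joint_pos': array([ 4.10790e+00,  1.62914e+01, -1.20962e+01, -3.12000e-02,
       -6.17963e+01, -9.58499e+01]), 'tool_pos': array([ 0.5876, -0.1499,  0.1777]), 'orientation': array([179.9915,  -0.1858, 178.2432]), 'force': array([0.0354, 0.9797, 0.2632]), 'moment': array([ 0.0809, -0.1767,  0.0683])}
```

View pics/s1c.png

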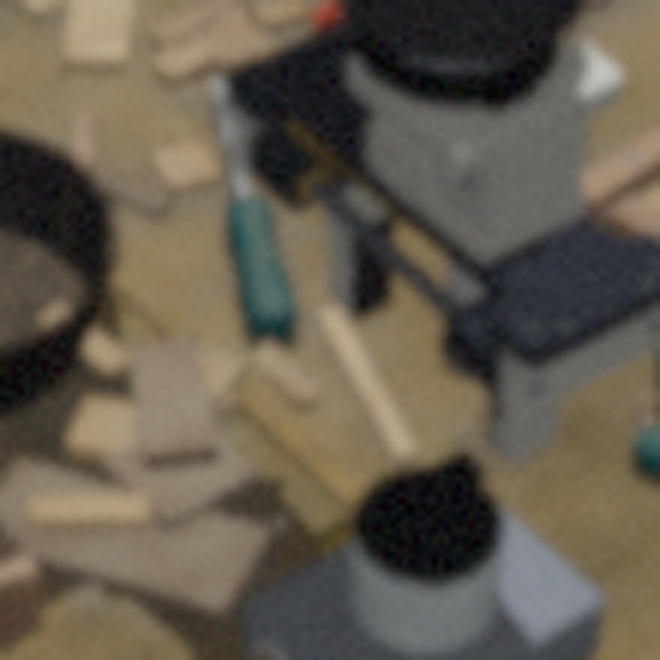

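Call:
move_arm --pt "8.7 0 0.05 2 0 0 0" --pt "8.7 0 0.05 4 0 0 0" --pt "8.7 0 0.05 6 0 0 0" --pt "8.7 0 0.05 7.5 0 0 0" --pt "8.7 0 0.05 8.2 0 0 0" --pt "4 0 0.05 8.4 0 0 0" --pt "4 0 0.05 8.4 0 0 0" --pt "4 0 0.05 8.4 0 0 0"

```text
clock: 3.2
tool_pos: [0.5889, -0.1484, 0.0962]
orientation: [-180.0, 0.1, 178.5]
force: [0.3, 0.8, 0.6]
opening: 0.0625
```

```bash
cat > o.py <<'E'
from h import *
o=sensors.get_obs();print({k:np.round(o[k],4).tolist() for k in('clock','tool_pos','orientation','force','moment','opening')})
E
python3 o.py;python3 - <<'E'
from h import *
snap('scene','s2');crop('s2',255,165,345,255,7,'s2c')
E
```

```text
{'clock': 3.2, 'tool_pos': [0.5889, -0.1484, 0.0962], 'orientation': [-179.9989, 0.0582, 178.5137], 'force': [0.3461, 0.841, 0.5799], 'moment': [0.0277, -0.143, -0.0107], 'opening': 0.0625}
```

View pics/s2c.png

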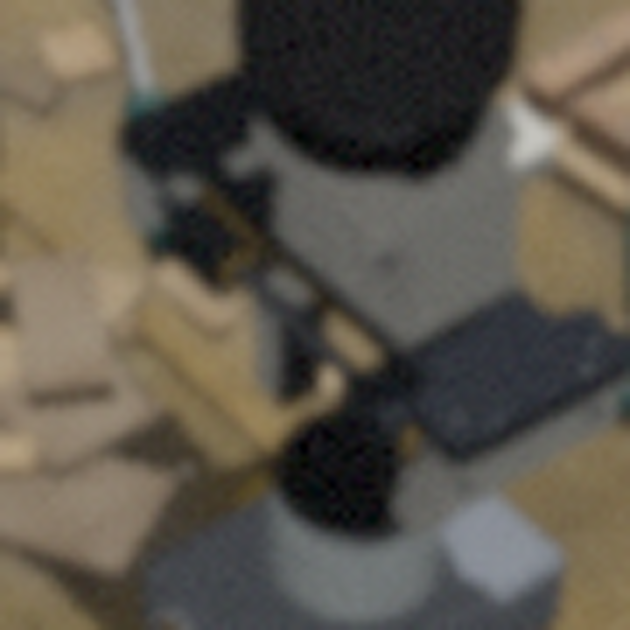

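Call:
move_arm --pt "3 0 0 0.1 0 0 0" --pt "0 0 0 0.2 0 0 0" --pt "0 0 0 0.2 0 0 0" --pt "0 0 0 0.2 0 0 0" --pt "0 0 0 0.2 0 0 0" --pt "0 0 0 0.2 0 0 0" --pt "0 0 0 0.2 0 0 0" --pt "0 0 0 0.2 0 0 0"

```text
clock: 4.25
tool_pos: [0.5886, -0.1483, 0.0936]
orientation: [180.0, 0.0, 178.5]
force: [0.6, -0.3, 0.3]
opening: 0.0157
```

```bash
python3 o.py
```

```text
{'clock': 4.25, 'tool_pos': [0.5886, -0.1483, 0.0936], 'orientation': [179.9999, 0.0034, 178.4968], 'force': [0.5624, -0.2789, 0.2834], 'moment': [-0.0407, -0.1448, -0.0789], 'opening': 0.0157}
```

Call:
move_arm --pt "0 0 0 0.05 0 0 0" --pt "0 0 0 0.1 0 0 0" --pt "0 0 0 0.15 0 0 0" --pt "0 0 0 0.2 0 0 0" --pt "0 0 0 0.25 0 0 0" --pt "0 0 0 0.3 0 0 0" --pt "0 0 0 0.3 0 0 0" --pt "0 0 0 0.3 0 0 0"

```text
clock: 5.25
tool_pos: [0.5887, -0.1484, 0.091]
orientation: [-180.0, 0.0, 178.5]
force: [-2.6, 0.7, 7.2]
opening: 0.0159
```

```bash
python3 o.py
```

```text
{'clock': 5.25, 'tool_pos': [0.5887, -0.1484, 0.091], 'orientation': [-179.9919, 0.0236, 178.5083], 'force': [-2.6458, 0.6912, 7.1731], 'moment': [0.2688, 0.5946, -0.0313], 'opening': 0.0159}
```

Call:
move_arm --pt "0 0 0 0.05 0 0 0" --pt "0 0 0 0.1 0 0 0" --pt "0 0 0 0.15 0 0 0" --pt "0 0 0 0.2 0 0 0" --pt "0 0 0 0.25 0 0 0" --pt "0 0 0 0.3 0 0 0" --pt "0 0 0 0.3 0 0 0" --pt "0 0 0 0.3 0 0 0"

```text
clock: 6.25
tool_pos: [0.5887, -0.1484, 0.0883]
orientation: [-180.0, 0.0, 178.5]
force: [-3.1, 0.9, 8.9]
opening: 0.0157
```

```bash
python3 o.py
```

```text
{'clock': 6.25, 'tool_pos': [0.5887, -0.1484, 0.0883], 'orientation': [-179.9872, 0.0336, 178.5151], 'force': [-3.149, 0.9152, 8.9005], 'moment': [0.3936, 0.9635, 0.019], 'opening': 0.0157}
```

Call:
move_arm --pt "0 0 0 0.05 0 0 0" --pt "0 0 0 0.1 0 0 0" --pt "0 0 0 0.15 0 0 0" --pt "0 0 0 0.2 0 0 0" --pt "0 0 0 0.25 0 0 0" --pt "0 0 0 0.25 0 0 0" --pt "0 0 0 0.25 0 0 0" --pt "0 0 0 0.25 0 0 0"

```text
clock: 7.25
tool_pos: [0.5888, -0.1484, 0.0861]
orientation: [-180.0, 0.0, 178.5]
force: [-3.8, 0.4, 11.5]
opening: 0.0159
```

```bash
python3 o.py
```

```text
{'clock': 7.25, 'tool_pos': [0.5888, -0.1484, 0.0861], 'orientation': [-179.9838, 0.0441, 178.5192], 'force': [-3.8309, 0.3996, 11.4731], 'moment': [0.5661, 1.2993, -0.0408], 'opening': 0.0159}
```

Call:
move_arm --pt "0 0 0 0.04 0 0 0" --pt "0 0 0 0.08 0 0 0" --pt "0 0 0 0.12 0 0 0" --pt "0 0 0 0.16 0 0 0" --pt "0 0 0 0.2 0 0 0" --pt "0 0 0 0.2 0 0 0" --pt "0 0 0 0.2 0 0 0" --pt "0 0 0 0.2 0 0 0"

```text
clock: 8.25
tool_pos: [0.5889, -0.1486, 0.0858]
orientation: [-180.0, 0.1, 178.5]
force: [-7.5, 2.3, 22.6]
opening: 0.0161
```

```bash
python3 o.py
```

```text
{'clock': 8.25, 'tool_pos': [0.5889, -0.1486, 0.0858], 'orientation': [-179.9522, 0.097, 178.5489], 'force': [-7.4752, 2.267, 22.584], 'moment': [0.9496, 2.949, 0.0173], 'opening': 0.0161}
```

Call:
move_arm --pt "0 0.03 0 -0.04 0 0 0" --pt "0 0.05 0 -0.05 0 0 -0.05" --pt "0 0.05 0 -0.05 0 0 -0.1" --pt "0 0.05 0 -0.05 0 0 -0.15" --pt "0 0.05 0 -0.05 0 0 -0.2" --pt "0 0.05 0 -0.05 0 0 -0.25" --pt "0 0.05 0 -0.05 0 0 -0.3" --pt "0 0.05 0 -0.05 0 0 -0.3"

```text
clock: 9.25
tool_pos: [0.5903, -0.1486, 0.0858]
orientation: [-179.9, 0.2, -164.2]
force: [-0.5, -0.8, 14.6]
opening: 0.0155
```

```bash
python3 o.py
```

```text
{'clock': 9.25, 'tool_pos': [0.5903, -0.1486, 0.0858], 'orientation': [-179.8775, 0.2451, -164.2119], 'force': [-0.5132, -0.8468, 14.6045], 'moment': [0.1283, 0.2504, 0.04], 'opening': 0.0155}
```

Call:
move_arm --pt "0 0 0 0.02 0 0 -0.05" --pt "0 0 0 0.02 0 0 -0.1" --pt "0 0 0 0.02 0 0 -0.15" --pt "0 0 0 0.02 0 0 -0.2" --pt "0 0 0 0.02 0 0 -0.25" --pt "0 0 0 0.02 0 0 -0.3" --pt "0 0 0 0.02 0 0 -0.35" --pt "0 0 0 0.02 0 0 -0.35"

```text
clock: 10.25
tool_pos: [0.5906, -0.1485, 0.0858]
orientation: [-179.8, 0.2, -144.2]
force: [-0.0, 0.6, 14.9]
opening: 0.0158
```

```bash
python3 o.py
```

```text
{'clock': 10.25, 'tool_pos': [0.5906, -0.1485, 0.0858], 'orientation': [-179.7785, 0.225, -144.1528], 'force': [-0.014, 0.5657, 14.9014], 'moment': [0.3265, 0.0848, -0.018], 'opening': 0.0158}
```

Call:
move_arm --pt "0 0 0 0.02 0 0 -0.03" --pt "0 0 0 0.02 0 0 -0.06" --pt "0 0 0 0.02 0 0 -0.09" --pt "0 0 0 0.02 0 0 -0.12" --pt "0 0 0 0.02 0 0 -0.15" --pt "0 0 0 0.02 0 0 -0.17" --pt "0 0 0 0.02 0 0 -0.17" --pt "0 0 0 0.02 0 0 -0.17"

```text
clock: 11.25
tool_pos: [0.5908, -0.1485, 0.0858]
orientation: [-179.7, 0.2, -134.4]
force: [-0.3, 1.8, 14.7]
opening: 0.0158
```

```bash
python3 o.py
```

```text
{'clock': 11.25, 'tool_pos': [0.5908, -0.1485, 0.0858], 'orientation': [-179.7268, 0.1973, -134.4463], 'force': [-0.2841, 1.8063, 14.7498], 'moment': [0.4889, 0.1161, 0.0407], 'opening': 0.0158}
```

Call:
move_arm --pt "0 0 0 0 0 0 -0.02" --pt "0 0 0 0 0 0 -0.04" --pt "0 0 0 0 0 0 -0.06" --pt "0 0 0 0 0 0 -0.08" --pt "0 0 0 0 0 0 -0.1" --pt "0 0 0 0 0 0 -0.1" --pt "0 0 0 0 0 0 -0.1" --pt "0 0 0 0 0 0 -0.1"

```text
clock: 12.25
tool_pos: [0.5908, -0.1485, 0.0858]
orientation: [-179.7, 0.2, -128.7]
force: [0.2, 0.8, 14.7]
opening: 0.0157
```

```bash
python3 o.py
```

```text
{'clock': 12.25, 'tool_pos': [0.5908, -0.1485, 0.0858], 'orientation': [-179.706, 0.1721, -128.7192], 'force': [0.2254, 0.789, 14.704], 'moment': [0.4843, 0.0552, 0.0065], 'opening': 0.0157}
```

Call:
move_arm --pt "0 0 0 0 0 0 -0.02" --pt "0 0 0 0 0 0 -0.04" --pt "0 0 0 0 0 0 -0.06" --pt "0 0 0 0 0 0 -0.08" --pt "0 0 0 0 0 0 -0.1" --pt "0 0 0 0 0 0 -0.1" --pt "0 0 0 0 0 0 -0.1" --pt "0 0 0 0 0 0 -0.1"

```text
clock: 13.25
tool_pos: [0.5909, -0.1485, 0.0858]
orientation: [-179.7, 0.1, -123.0]
force: [-1.3, 1.0, 15.8]
opening: 0.0158
```

```bash
python3 o.py
```

```text
{'clock': 13.25, 'tool_pos': [0.5909, -0.1485, 0.0858], 'orientation': [-179.6888, 0.1438, -122.9868], 'force': [-1.2507, 0.9723, 15.8082], 'moment': [0.5467, 0.0298, -0.0241], 'opening': 0.0158}
```

58.5° so far, with no rise in the moment.

Call:
move_arm --pt "0 0 0 0 0 0 -0.02" --pt "0 0 0 0 0 0 -0.04" --pt "0 0 0 0 0 0 -0.06" --pt "0 0 0 0 0 0 -0.08" --pt "0 0 0 0 0 0 -0.1" --pt "0 0 0 0 0 0 -0.1" --pt "0 0 0 0 0 0 -0.1" --pt "0 0 0 0 0 0 -0.1"

```text
clock: 14.25
tool_pos: [0.5905, -0.1485, 0.0857]
orientation: [-179.7, 0.1, -117.3]
force: [0.1, 1.1, 15.8]
opening: 0.0158
```

```bash
python3 o.py
```

```text
{'clock': 14.25, 'tool_pos': [0.5905, -0.1485, 0.0857], 'orientation': [-179.7126, 0.1168, -117.3302], 'force': [0.0757, 1.1396, 15.7544], 'moment': [0.6237, 0.3737, -0.5669], 'opening': 0.0158}
```

Call:
move_arm --pt "0 0 0 0 0 0 0.02" --pt "0 0 0 0 0 0 0.03" --pt "0 0 0 0 0 0 0.03" --pt "0 0 0 0 0 0 0.03" --pt "0 0 0 0 0 0 0.03" --pt "0 0 0 0 0 0 0.03" --pt "0 0 0 0 0 0 0.03" --pt "0 0 0 0 0 0 0.03"

```text
clock: 15.25
tool_pos: [0.5905, -0.1484, 0.0857]
orientation: [-179.7, 0.1, -119.0]
force: [-1.3, 1.8, 16.1]
opening: 0.0158
```

```bash
python3 o.py
```

```text
{'clock': 15.25, 'tool_pos': [0.5905, -0.1484, 0.0857], 'orientation': [-179.7195, 0.1128, -119.0073], 'force': [-1.2677, 1.7774, 16.1453], 'moment': [0.7086, 0.4715, -0.2843], 'opening': 0.0158}
```

Call:
move_arm --pt "0 0 0 -0.05 0 0 0.012" --pt "0 0 0 -0.15 0 0 0.012" --pt "0 0 0 -0.3 0 0 0.012" --pt "0 0 0 -0.45 0 0 0.012" --pt "0 0 0 -0.6 0 0 0.012" --pt "0 0 0 -0.75 0 0 0.012" --pt "0 0 0 -0.9 0 0 0.012" --pt "0 0 0 -1 0 0 0.012"

```text
clock: 16.25
tool_pos: [0.5899, -0.1483, 0.0936]
orientation: [-179.8, 0.1, -119.7]
force: [5.7, -1.4, 1.1]
opening: 0.0158
```

```bash
python3 o.py
```

```text
{'clock': 16.25, 'tool_pos': [0.5899, -0.1483, 0.0936], 'orientation': [-179.8253, 0.0898, -119.7249], 'force': [5.699, -1.4051, 1.1131], 'moment': [-0.5677, -2.651, -0.1671], 'opening': 0.0158}
```

Call:
move_arm --pt "0 -0.05 -0.08 0 0 0 0" --pt "0 -0.08 -0.13 0 0 0 0" --pt "0 -0.08 -0.13 -0.1 0 0 0" --pt "0 -0.08 -0.13 -0.2 0 0 0" --pt "0 -0.08 -0.13 -0.3 0 0 0" --pt "0 -0.08 -0.13 -0.4 0 0 0" --pt "0 -0.08 -0.13 -0.5 0 0 0" --pt "0 -0.08 -0.13 -0.6 0 0 0"

```text
clock: 17.25
tool_pos: [0.5898, -0.1484, 0.0984]
orientation: [-180.0, 0.0, -119.8]
force: [5.7, -2.5, -4.2]
opening: 0.0159
```

```bash
python3 o.py
```

```text
{'clock': 17.25, 'tool_pos': [0.5898, -0.1484, 0.0984], 'orientation': [-179.9936, 0.0045, -119.7526], 'force': [5.6999, -2.462, -4.1995], 'moment': [-1.1918, -2.6897, -0.1546], 'opening': 0.0159}
```

Call:
move_arm --pt "0 -0.05 -0.08 0 0 0 0" --pt "0 -0.05 -0.1 -0.1 0 0 0" --pt "0 -0.05 -0.1 -0.2 0 0 0" --pt "0 -0.05 -0.1 -0.3 0 0 0" --pt "0 -0.05 -0.1 -0.4 0 0 0" --pt "0 -0.05 -0.1 -0.5 0 0 0" --pt "0 -0.05 -0.1 -0.6 0 0 0" --pt "0 -0.05 -0.1 -0.7 0 0 0"

```text
clock: 18.25
tool_pos: [0.5904, -0.1483, 0.1062]
orientation: [180.0, -0.0, -119.7]
force: [1.7, -0.9, -2.0]
opening: 0.0157
```

```bash
python3 o.py
```

```text
{'clock': 18.25, 'tool_pos': [0.5904, -0.1483, 0.1062], 'orientation': [179.9689, -0.013, -119.735], 'force': [1.6825, -0.8911, -1.9952], 'moment': [-0.2596, -0.5874, -0.0974], 'opening': 0.0157}
```

Call:
move_arm --pt "0 0 0 -0.3 0 0 0" --pt "0 0 0 -0.6 0 0 0" --pt "0 0 0 -0.9 0 0 0" --pt "0 0 0 -1.3 0 0 0" --pt "0 0 0 -2 0 0 0" --pt "0 0 0 -3 0 0 0" --pt "0 0 0 -4.2 0 0 0" --pt "0 0 0 -5.4 0 0 0"

```text
clock: 19.25
tool_pos: [0.5908, -0.1484, 0.1613]
orientation: [-180.0, 0.0, -119.7]
force: [0.4, 1.3, -1.3]
opening: 0.0159
```

```bash
python3 o.py; python3 - <<'E'
from h import *
snap('scene','s3');crop('s3',245,145,345,245,7,'s3c')
E
```

```text
{'clock': 19.25, 'tool_pos': [0.5908, -0.1484, 0.1613], 'orientation': [-179.9714, 0.0135, -119.7341], 'force': [0.4337, 1.3356, -1.2556], 'moment': [0.0809, -0.1275, 0.0295], 'opening': 0.0159}
```

View pics/s3c.png

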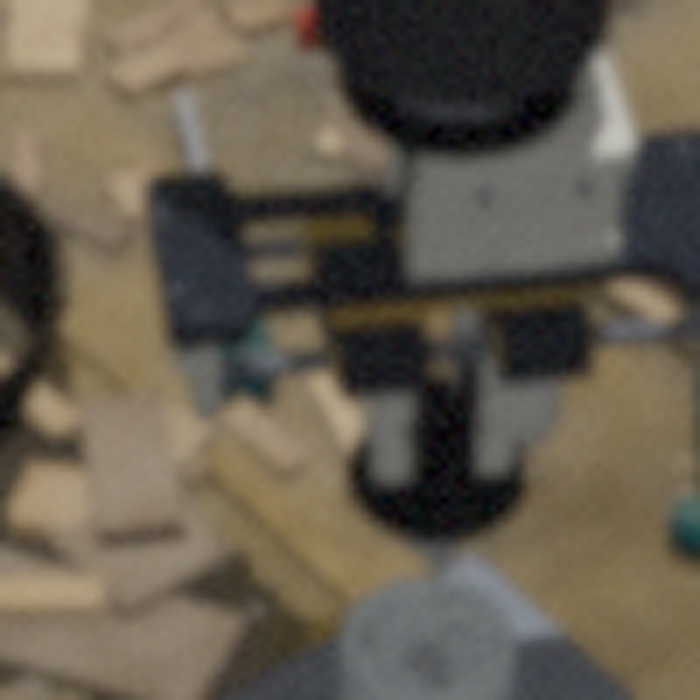

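Call:
move_arm --pt "0 -2 1.7 0 0 0 0" --pt "0 -5 4.2 0 0 0 0" --pt "0 -9 7.6 0 0 0 0" --pt "0 -13 10.9 0 0 0 0" --pt "0 -17 14.3 0 0 0 0" --pt "0 -20.5 17.2 0 0 0 0" --pt "0 -22.7 19 0 0 0 0" --pt "0 -23.65 19.86 0 0 0 0"

```text
clock: 20.3
tool_pos: [0.5353, 0.157, 0.1605]
orientation: [-180.0, 0.0, -119.6]
force: [-0.0, -1.0, -0.6]
opening: 0.016
```

```bash
python3 o.py; python3 - <<'E'
from h import *
snap('scene','s4');snap('top','t4')
crop('s4',155,95,295,235,5,'s4c')
E
```

```text
{'clock': 20.3, 'tool_pos': [0.5353, 0.157, 0.1605], 'orientation': [-179.9897, 0.0244, -119.6391], 'force': [-0.0251, -0.994, -0.6427], 'moment': [0.1089, -0.0879, 0.0091], 'opening': 0.016}
```

View pics/s4c.png

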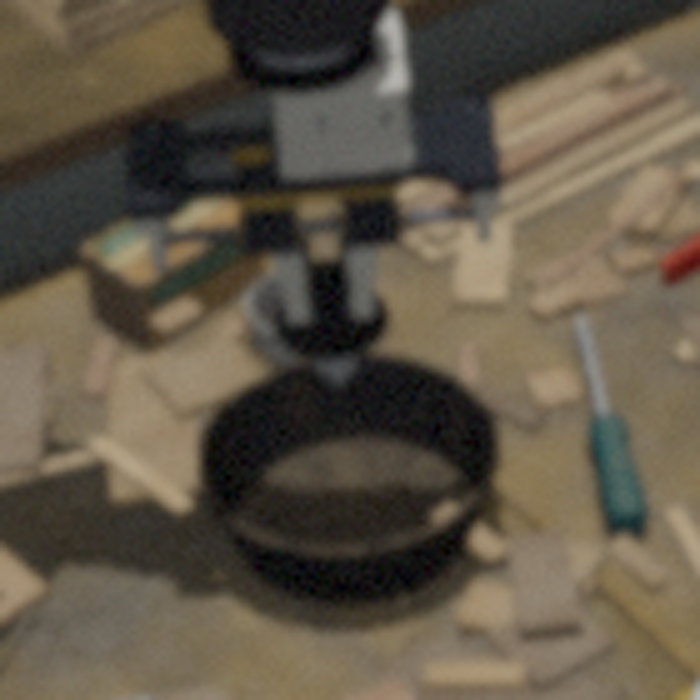

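View pics/t4.png

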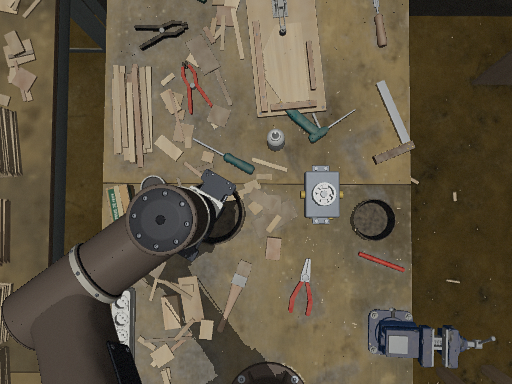

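```bash
python3 - <<'E'
from h import *
for X in([.5356,.1555,.06],[.5356,.1555,.004],[.5353,.157,.124],[.5353,.157,.157]): print((proj('s4',X)-[155,95])*5)
E
```

```text
[342.17480766 442.93119046]
[349.58834213 513.38661678]
[331.32220809 356.50614199]
[326.44347273 310.4158725 ]
```

Call:
move_arm --pt "0 0 -0.1 1.2 0 0 0" --pt "0 0 -0.1 2.8 0 0 0" --pt "0 0 -0.1 4.5 0 0 0" --pt "0 0 -0.1 6.2 0 0 0" --pt "0 0 -0.1 7.9 0 0 0" --pt "0 0 -0.1 9.4 0 0 0" --pt "0 0 -0.1 10.4 0 0 0" --pt "0 0 -0.1 11 0 0 0"

```text
clock: 21.4
tool_pos: [0.5363, 0.1547, 0.0494]
orientation: [180.0, -0.0, -119.8]
force: [0.1, -0.5, -0.6]
opening: 0.0158
```

```bash
python3 o.py; python3 - <<'E'
from h import *
snap('scene','s5')
crop('s5',155,95,295,235,5,'s5c')
E
```

```text
{'clock': 21.4, 'tool_pos': [0.5363, 0.1547, 0.0494], 'orientation': [179.9845, -0.0372, -119.7552], 'force': [0.1024, -0.5342, -0.6143], 'moment': [0.0558, -0.1204, -0.0548], 'opening': 0.0158}
```

View pics/s5c.png

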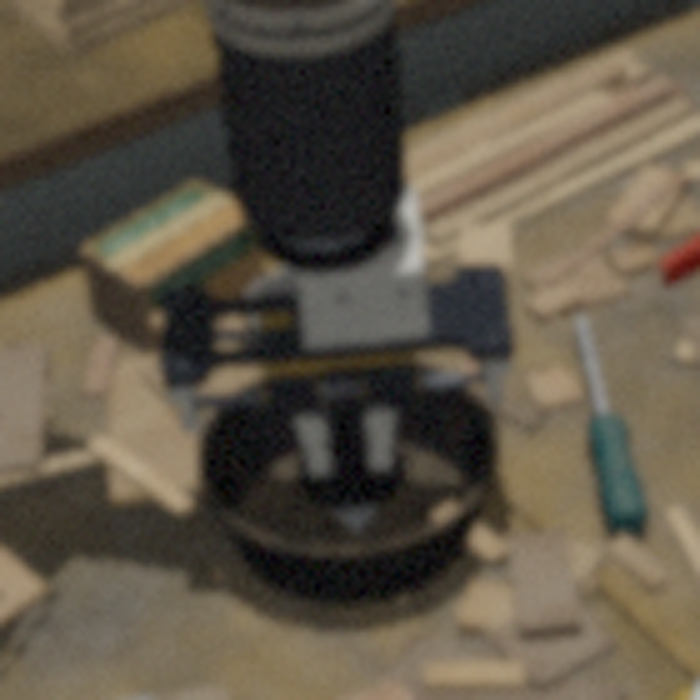

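Call:
move_arm --pt "0 0 0 0.15 0 0 0" --pt "0 0 0 0.3 0 0 0" --pt "0 0 0 0.45 0 0 0" --pt "0 0 0 0.6 0 0 0" --pt "0 0 0 0.7 0 0 0" --pt "0 0 0 0.75 0 0 0" --pt "0 0 0 0.8 0 0 0" --pt "0 0 0 0.8 0 0 0"

```text
clock: 22.45
tool_pos: [0.5364, 0.155, 0.0422]
orientation: [180.0, -0.0, -119.7]
force: [0.2, 0.8, -0.2]
opening: 0.0154
```

```bash
python3 o.py
```

```text
{'clock': 22.45, 'tool_pos': [0.5364, 0.155, 0.0422], 'orientation': [179.9991, -0.0021, -119.7375], 'force': [0.171, 0.7809, -0.187], 'moment': [0.0924, -0.0286, -0.0144], 'opening': 0.0154}
```

Call:
move_arm --pt "0 0 0 0.03 0 0 0" --pt "0 0 0 0.06 0 0 0" --pt "0 0 0 0.09 0 0 0" --pt "0 0 0 0.12 0 0 0" --pt "0 0 0 0.15 0 0 0" --pt "0 0 0 0.18 0 0 0" --pt "0 0 0 0.2 0 0 0" --pt "0 0 0 0.2 0 0 0"

```text
clock: 23.45
tool_pos: [0.5364, 0.155, 0.0403]
orientation: [-180.0, 0.0, -119.7]
force: [-0.7, -0.7, 1.9]
opening: 0.0157
```

```bash
python3 o.py
```

```text
{'clock': 23.45, 'tool_pos': [0.5364, 0.155, 0.0403], 'orientation': [-179.9953, 0.0026, -119.7324], 'force': [-0.6908, -0.6688, 1.903], 'moment': [0.0199, 0.2467, -0.0456], 'opening': 0.0157}
```

Call:
move_arm --pt "1.8 0 0 0 0 0 0" --pt "2.2 0 0 0 0 0 0" --pt "2.6 0 0 0 0 0 0" --pt "3 0 0 0 0 0 0" --pt "3.5 0 0 0 0 0 0" --pt "4 0 0 0 0 0 0" --pt "4 0 0 0 0 0 0" --pt "4 0 0 0 0 0 0"

```text
clock: 24.45
tool_pos: [0.5364, 0.1551, 0.0402]
orientation: [-180.0, 0.0, -119.7]
force: [0.4, -0.2, 0.3]
opening: 0.0403
```

Call:
move_arm --pt "4 0 0 -0.4 0 0 0" --pt "4 0 0 -1 0 0 0" --pt "4 0 0 -2 0 0 0" --pt "4 0 0 -4 0 0 0" --pt "4 0 0 -7 0 0 0" --pt "4 0 0 -11 0 0 0" --pt "4 0 0 -15 0 0 0" --pt "4 0 0 -18 0 0 0"

```text
clock: 25.45
tool_pos: [0.5367, 0.1551, 0.223]
orientation: [-179.9, 0.1, -119.7]
force: [0.5, -0.0, -1.1]
opening: 0.0402
```

```bash
python3 o.py; python3 - <<'E'
from h import *
snap('scene','s6')
crop('s6',155,95,295,235,5,'s6c')
E
```

```text
{'clock': 25.45, 'tool_pos': [0.5367, 0.1551, 0.223], 'orientation': [-179.9271, 0.1257, -119.7304], 'force': [0.5302, -0.0231, -1.0555], 'moment': [0.112, -0.1435, -0.0527], 'opening': 0.0402}
```

View pics/s6c.png

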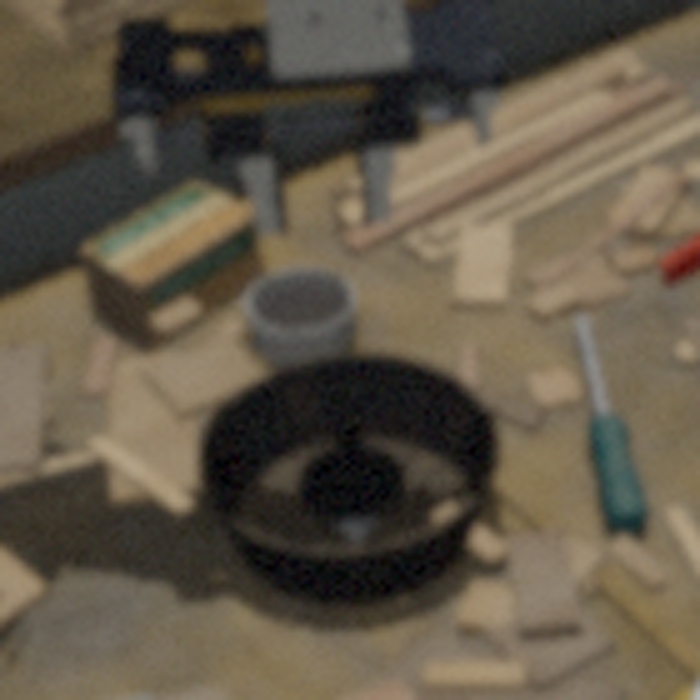

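View pics/s6.png

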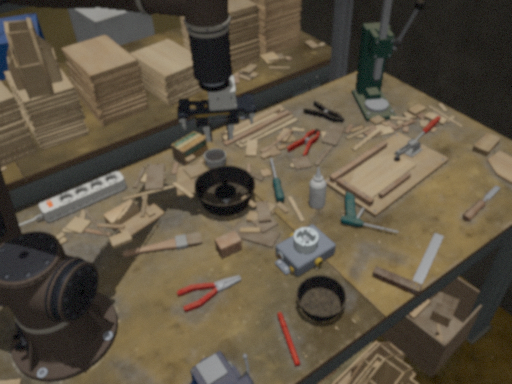

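The cap stands upright in the middle of the large bowl (steel stem at (350,525) in the crop, black flange above it). The bystanders (can, block, tin) sit at the same pixels as before, and the gripper is clear. I'm handing the job in.

```bash
python3 -c "
from h import *
print(job.close_job())"
```

```text
the job is handed in; nothing more can be done
None
```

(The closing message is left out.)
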